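Unload the saddle mould and rack the scraper

ROBOT

A 7-joint arm with a two-finger parallel gripper is mounted at the origin on the work surface. World frame = base frame: x ahead of the robot, y to its left, z up, the work surface at z = 0. Lengths are in mm, angles in rad, forces in N, time in s.
With the tool pointing down it reaches from about 425 to 1025 mm from the base axis. Payload 9.4 kg.
Tool frame: the origin (TCP) lies at the very end of the fingers, on their centre line; the grasp point (between the pads) lies 19 mm behind it; z points along the fingers, y is the line along which they close (so a half turn about z gives the same grasp; the last joint's range is limited). The gripper opens to 93 mm and grips with 3 to 60 N. Pads are 15 mm wide; open, the fingers measure 128 mm over their backs; the gripper's body (75 mm by 188 mm) begins 65 mm behind the grasp point.
Start: joints at [-1.297, 0.599, -0.003, 1.599, 0.002, 0.943, -0.08], TCP at [249.15, 680.844, 218.618] pointing down, gripper open.
Joint ranges: [-2.57, 2.57], [-0.35, 1.97], [-1.29, 1.29], [0.11, 2.56], [-1.05, 4.19], [0.11, 1.86], [-2.63, 2.63]. Speed limits (rad/s): [2.22, 2.22, 3.01, 3.01, 3.14, 3.14, 3.14].

INTERFACE

Orientations are given as a 3x3 rotation matrix whose columns are the frame's x, y, z axes.
In Python, from rig import monitor, imaging, order gives the robot as it stands. The module is installed in compiled form; this text tells all that it offers.
- The arm moves only by the shell command python3 -m creep 'ROWS' [OPENING]. ROWS is a JSON object of lists of equal length, an entry for each row: "dp": the shift along the world's x, y, z in mm, a list of three; "roll": the turn about the world's z in degrees. In form: {"dp": [[tx, ty, tz], ...], "roll": [roll, ...]}. A call has exactly 5 rows; each row is the pose to reach, as a shift and turn from the pose commanded when the call began; what a row does not reach only later rows make up. A row lasts 1/12 s, in which the tool goes at most 41.7 mm and 7.16 degrees, less where a joint would pass 70% of its speed; a pose out of reach is approached as far as the arm can. A call with a gripper value outside its range is refused whole. OPENING is the closure, from 0 (fully open) to 1 (shut), set as the call begins (- or left out, the last holds). The fingers move at their own pace and stop on an object; the grip force is fixed at half the most. Time passes only in rows, so rows that repeat a pose let the fingers close, or fill a call up. It gives the time, the measured TCP pose, the force, the opening and the grip force at its end, in the units of the state.
- monitor.state(): the state, without advancing time (a new reading comes with each control period).
- imaging.read_camera(name): name is "scene" or "top" or "wrist"; returns the picture (420x560x3 uint8, red, green, blue); there is no depth.
- imaging.camera_model(name): a dict with "camera_matrix" (3x3 intrinsics, pixels), "D" ([k1, k2, p1, p2, k3] as OpenCV has them; the pictures are not rectified), "R" (3x3) and "t" (3): a world point X has camera coordinates R X + t. Camera axes: x right, y down, z forward; pixel columns grow to the right and rows downward; lengths in mm; the calibration is good to about 2 mm. A picture is of the moment at which its call begins: read the wrist's pose just before it. camera_model takes no time and is no camera call; for the wrist camera it gives the pose at the moment of the call.
- order.close_job(): hands the job in; it is judged then, once.
The state is a dict: "clock": time; "joint_pos": joint angles; "qd": joint speeds; "joint_torque": joint torques, N m; "position": TCP position; "ee_rot": TCP orientation; "force": force on the tool from outside, world axes, zero at the start; "moment": the same for the moment, N m; "opening": opening from 0.0 (shut) to 1.0 (fully open); "gripper_force": force on a finger pad.
Only numpy, scipy, OpenCV 4.12 (cv2) and the standard library are available. Lean on these libraries where they do the work, as an engineer would, in place of code of your own. Each camera call takes 0.05 s, during which the arm holds its last target. There are 200 camera calls.

TASK

Slide the mould's keeper fully open, lift every brass casting out of its cavity and stand them all upright, flange flat on the floor, in the cooling tray. Then slide the empty mould's keeper back home to locked, and slide the flat scraper, blade first, under the lips of its wooden holder until it is fully home. Leave the other things on the plate alone.

Things in the scene. Friction and masses are not known exactly. Their poses are not given: they have to be found in the camera images.
- casting_a: brass casting, an upside-down T, 0.4 kg: flange 80 (x) x 44 (y) x 12 mm high with one upright rib in its middle, 50 mm long (x), 12 mm thick (y), top 52 mm above the underside. Origin: centre of the underside; z up. Half-turn symmetric. Stands flange down in a mould cavity at the start; two to four castings are present (None at the start = absent).
- casting_b: another brass casting just like casting_a, in another cavity; may be absent
- casting_c: another brass casting just like casting_a, in another cavity; may be absent
- casting_d: another brass casting just like casting_a, in another cavity; may be absent
- mould: fixed iron mould block 210 (x) x 170 (y) x 30 mm high; origin centre of its underside, z up. Four open cavities in its top, centres at x = +-53, y = +-40 mm, each 84 x 48 mm and 14 mm deep: a casting stands in it with its underside at 16 mm and 2 mm play all round, its rib standing up out of the cavity, top at 68 mm.
- keeper (a joint): the mould's sliding steel keeper, in metres: 0 = locked (home), 0.045 = fully open, towards the mould's +y; stays where left (about 3 N friction). Locked, its tongues lie 3 mm above the inner ends of the casting flanges and hold the castings down; they lift freely straight up once it reads over about 0.036.
- keeper_post (a point): top centre of the keeper's round grip post, 20 mm diameter, top at 75 mm, foot at 39 mm. It stands on the keeper bar (18 wide, 110 mm long along y) that runs along the mould's middle line x = 0, with two cross tongues 50 (x) x 20 mm (y), tops at 37 mm. Locked, the post is at the mould's middle; the casting ribs stay 28 mm off its axis in the mould's x.
- tray: fixed aluminium cooling tray, open box 220 (x) x 180 (y) x 25 mm high, walls and floor 4 mm; empty at the start; origin centre of its underside, floor at 4 mm. Room for four castings two by two, e.g. at x = +-53, y = +-40 mm in its frame with their long sides along its x.
- scraper: loose flat scraper lying on the table, 170 mm long, 0.2 kg: steel blade 75 mm long (+x), 60 wide (last 12 mm narrowed to 50), 5 thick; straight wooden handle 95 mm long (-x), 22 wide, 26 high; undersides level. Origin on the underside where blade and handle meet, x towards the blade tip, z up; balance point 22 mm behind it, in the handle.
- holder: fixed wooden scraper holder; origin on its underside, on its middle line. Base board 12 mm thick, 84 mm wide (y), from x = -125 to +88; at its +x end two side rails with overhanging lips (tops at 30 mm, 44 mm gap between) form a level slot 64 mm wide, 11 mm high, from its mouth at x = +10 to a back stop at x = +80. The mouth faces -x.
- slot_home (a point): point on the slot floor, 12 mm above the table, at x = +5, y = 0 of the holder: the scraper's origin lies here, axes parallel to the holder's, when its blade tip meets the back stop (fully home). The holder's -x part is a bare apron level with the slot floor, on which the scraper can be laid and pushed in, blade first, towards +x.
- screen: bystander, to be left alone: chipped red glass sector screen, 150 x 110 x 6 mm, lying flat; origin centre of its underside
- bolt_0: bystander, to be left alone: hexagonal bronze bolt standing on its head, 42 mm across, 71 mm high; origin centre of its underside
- bolt_1: bystander, to be left alone: second bolt like bolt_0; origin centre of its underside
- lamp_cap: bystander, to be left alone: tin funnel-shaped lamp cap, 120 mm across, 95 mm high, standing wide end down; origin centre of its underside
- mallet: bystander, to be left alone: wooden mallet lying down, 270 mm long, head at its +x end; origin at the table under its handle
- oil_can: bystander, to be left alone: grey can, 64 mm across, 130 mm high; origin centre of its underside
Things that resemble listed ones, but are neither listed nor needed, are in the scene too. What is shaped like the casting_b but green or red is not meant.

How it is judged (in metres and radians):
On the way, in this order (a step that is already met when the one before it is completed fails the run):
1. the keeper is slid open (more than 36 mm) (value of joint keeper above 0.036 m), for 0.2 s.
2. every casting stands flat in the cooling tray, with the keeper still open (x of casting_a in the frame of tray between -0.08 and 0.08 m and y of casting_a in the frame of tray between -0.075 and 0.075 m and z of each of casting_a, casting_b, casting_c, casting_d in the frame of tray below 0.012 m and angle between each of casting_a, casting_b, casting_c, casting_d's own z axis and vertical below 0.12 rad and x of casting_b in the frame of tray between -0.08 and 0.08 m and y of casting_b in the frame of tray between -0.075 and 0.075 m and x of casting_c in the frame of tray between -0.08 and 0.08 m and y of casting_c in the frame of tray between -0.075 and 0.075 m and x of casting_d in the frame of tray between -0.08 and 0.08 m and y of casting_d in the frame of tray between -0.075 and 0.075 m and value of joint keeper above 0.012 m), for 0.2 s.
At the end, for the whole second after the job is handed in: every casting present stands upright (within 0.12 rad) with its flange on the floor of the tray, at rest; the keeper is back within 6 mm of locked; the scraper lies in the holder's slot under the lips, blade tip within 8 mm of the back stop, straight within 0.1 rad and at rest (x of casting_a in the frame of tray between -0.08 and 0.08 m and y of casting_a in the frame of tray between -0.075 and 0.075 m and z of each of casting_a, casting_b, casting_c, casting_d in the frame of tray below 0.012 m and angle between each of casting_a, casting_b, casting_c, casting_d's own z axis and vertical below 0.12 rad and x of casting_b in the frame of tray between -0.08 and 0.08 m and y of casting_b in the frame of tray between -0.075 and 0.075 m and x of casting_c in the frame of tray between -0.08 and 0.08 m and y of casting_c in the frame of tray between -0.075 and 0.075 m and x of casting_d in the frame of tray between -0.08 and 0.08 m and y of casting_d in the frame of tray between -0.075 and 0.075 m and x of scraper in the frame of holder between -0.003 and 0.01 m and y of scraper in the frame of holder between -0.006 and 0.006 m and z of scraper in the frame of holder between 0.006 and 0.02 m and angle between the x axis of scraper and the x axis of holder, either way round below 0.1 rad and angle between scraper's own z axis and vertical below 0.1 rad and linear speed of each of casting_a, casting_b, casting_c, casting_d, scraper below 0.02 m/s and value of joint keeper below 0.006 m); the robot touches nothing.
It fails at once if a bystander is pushed more than 30 mm from its place (distance of any of screen, bolt_0, bolt_1, lamp_cap, mallet, oil_can from where it was at the start of the episode above 0.03 m).
Of casting_a, casting_b, casting_c, casting_d only 2 to 4 are there at a start; the rules pass over those that are not, and their reading is None.
At some moment in a run one of scraper may be knocked a few centimetres aside while the robot is not near it.
Once in a run the grip may slacken for a moment while it holds something.
It also fails if it takes over 210 s, if anything falls off the work surface, if the arm or the gripper's body presses on something with over 40 N, if the wrist force passes 120 N, or if a joint passes its speed limit or range.

## Working session

There is one attempt and no reset: what is moved stays moved. The work goes in short steps, Python scripts to look and compute and a shell command to move; the robot and the scene stay as the last step left them, time stands still between calls to the robot, and variables do not carry over. Pictures are saved under pics/ and viewed, at most 14 in all, crops included, and the job is handed in when it is done.

```bash
mkdir -p pics
cat > h.py <<'E'
import numpy as np, cv2
from rig import monitor, imaging, order
def snap(name,fn):
    m=imaging.camera_model(name); im=imaging.read_camera(name)
    cv2.imwrite('pics/'+fn+'.png',im[:,:,::-1]); np.savez('pics/'+fn+'.npz',K=m['camera_matrix'],D=m['D'],R=m['R'],t=m['t']); return im
def load(fn):
    m=np.load('pics/'+fn+'.npz'); return m['K'],m['D'],m['R'],m['t'].ravel()
def p2w(fn,pts,z):
    K,D,R,t=load(fn); pts=np.array(pts,float).reshape(-1,1,2)
    n=cv2.undistortPoints(pts,K,D).reshape(-1,2); z=np.broadcast_to(z,len(n)); C=-R.T@t; out=[]
    for (a,b),zz in zip(n,z):
        d=R.T@np.array([a,b,1]); out.append(C+d*(zz-C[2])/d[2])
    return np.array(out)
def w2p(fn,X):
    K,D,R,t=load(fn); return cv2.projectPoints(np.array(X,float).reshape(-1,1,3),cv2.Rodrigues(R)[0],t,K,D)[0].reshape(-1,2)
def crop(fn,x0,y0,x1,y1,s,out):
    im=cv2.imread('pics/'+fn+'.png')[y0:y1,x0:x1]; cv2.imwrite('pics/'+out+'.png',cv2.resize(im,None,fx=s,fy=s,interpolation=cv2.INTER_CUBIC))
E
python3 - <<'E'
from h import *
np.set_printoptions(precision=2,suppress=True)
snap('top','top0');snap('scene','scene0');snap('wrist','wrist0')
for f in ['top0','scene0','wrist0']:
    K,D,R,t=load(f);print(f,K[0,0],(-R.T@t),R.ravel())
s=monitor.state();print(s['clock'],s['position'],s['ee_rot'],s['force'],s['opening'])
E
```

```text
top0 381.7386274606634 [ 502.97   -2.24 1221.78] [ 0.02 -1.    0.01 -1.   -0.02 -0.07  0.07 -0.   -1.  ]
scene0 439.6261718780845 [1050.02  518.81  865.12] [-0.74  0.68  0.01  0.51  0.57 -0.65 -0.44 -0.47 -0.76]
wrist0 315.7275823746598 [177.43 706.92 385.14] [ 0.34  0.94 -0.    0.9  -0.33  0.27  0.25 -0.09 -0.96]
0.15 [249.02 680.49 217.96] [[-0.94  0.34 -0.  ]
 [ 0.34  0.94 -0.  ]
 [-0.   -0.   -1.  ]] [ 0.28  0.19 -0.98] 0.9995841213468419
```

View pics/top0.png

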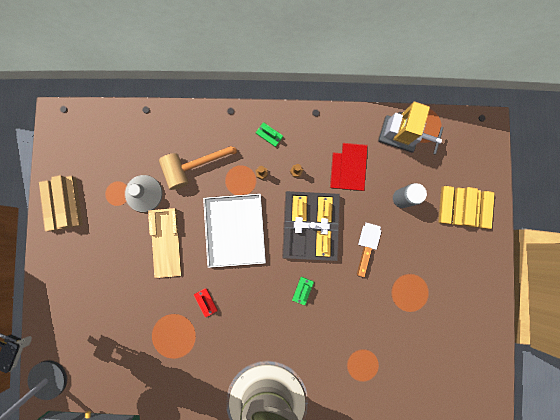

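View pics/scene0.png

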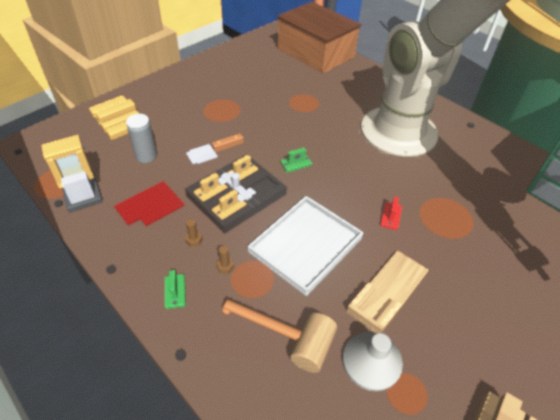

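The top view shows the mould at (313,227) with three brass castings, at (300,208), (325,208) and (324,242). The tray is at (235,231), the scraper at (369,250) and the holder at (165,243). The green and red look-alikes are at (303,291), (270,134) and (206,302), and they are not meant. I'll zoom in next.

Run:
```python
from h import *
np.set_printoptions(precision=1,suppress=True)
crop('top0',275,185,395,285,6.5,'c1')
crop('top0',135,185,275,285,5.6,'c2')
print(p2w('top0',[(313,227),(235,231),(369,236),(365,276),(165,210),(167,277),(262,173),(297,172),(410,197)],[37,25,5,26,30,12,71,71,130]))
```

```text
[[ 551.7 -132.4   37. ]
 [ 534.9  110.6   25. ]
 [ 527.6 -315.9    5. ]
 [ 402.1 -298.4   26. ]
 [ 596.2  332.2   30. ]
 [ 385.8  322.9   12. ]
 [ 711.9   28.7   71. ]
 [ 717.2  -77.9   71. ]
 [ 640.3 -404.   130. ]]
```

View pics/c1.png

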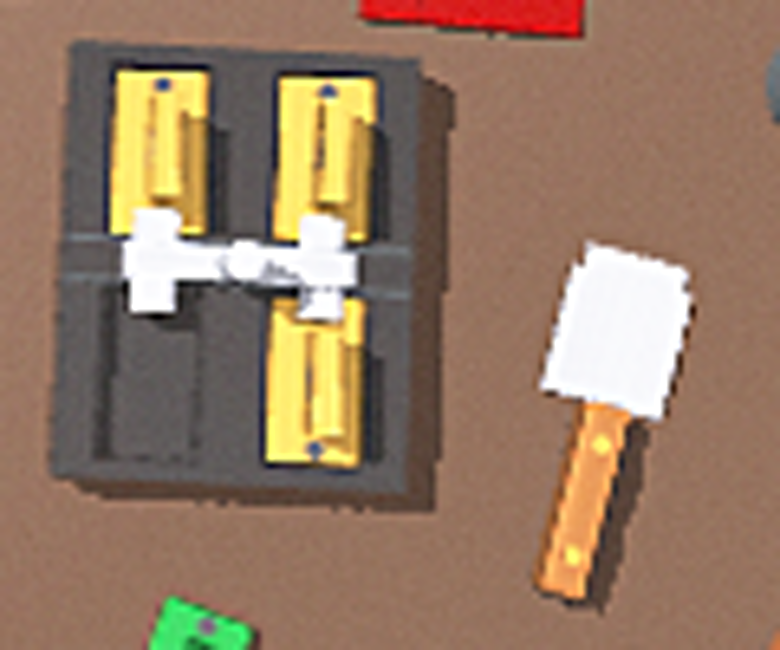

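View pics/c2.png

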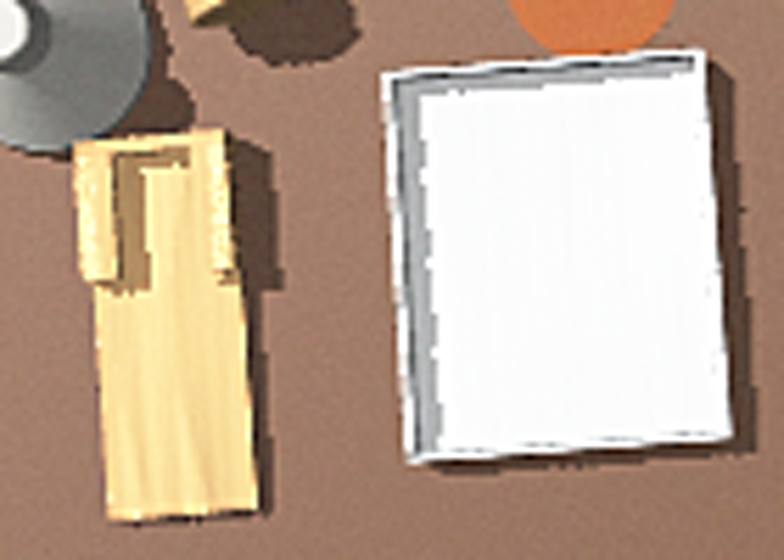

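Crop c1 shows the mould corners at (72,42), (418,60), (408,492) and (52,472), with the post at (243,260). Three cavities are full and the lower left one is empty. Crop c2 shows the holder mouth facing image-down (world -x) and the tray empty. I'll fit the poses now.

```bash
cat >> h.py <<'E'
def fit(model,world):
    m=np.array(model,float)[:,:2]; w=np.array(world)[:,:2]; mc,wc=m.mean(0),w.mean(0)
    H=(m-mc).T@(w-wc); a=np.arctan2(H[0,1]-H[1,0],H[0,0]+H[1,1]); R=np.array([[np.cos(a),-np.sin(a)],[np.sin(a),np.cos(a)]])
    o=wc-R@mc; return o,np.degrees(a),np.linalg.norm(m@R.T+o-w,axis=1)
E
python3 - <<'E'
from h import *
np.set_printoptions(precision=1,suppress=True)
c1=lambda p:np.array(p)/6.5+[275,185]-.5+.5/6.5
c2=lambda p:np.array(p)/5.6+[135,185]-.5+.5/5.6
print('mould',fit([(105,85),(105,-85),(-105,-85),(-105,85)],p2w('top0',c1([(72,42),(418,60),(408,492),(52,472)]),30)))
print('post',p2w('top0',c1([(243,260)]),75))
print('tray',fit([(110,90),(110,-90),(-110,-90),(-110,90)],p2w('top0',c2([(382,72),(703,50),(733,438),(408,462)]),25)))
print('holder',fit([(88,42),(88,-42),(-125,-42),(-125,42)],p2w('top0',c2([(75,142),(226,130),(258,512),(107,520)]),[30,30,12,12])))
print('scraper',fit([(63,30),(0,30),(0,-30),(63,-30),(-95,11),(-95,-11)],p2w('top0',c1([(567,290),(541,388),(662,417),(692,300),(537,588),(585,602)]),[5,5,5,5,26,26])))
s=monitor.state();print(np.degrees(np.arctan2(s['ee_rot'][1][1],s['ee_rot'][0][1])), np.degrees(s['joint_pos'][6]))
E
```

```text
mould (array([ 556.9, -127.4]), np.float64(-1.5731665656811893), array([0.9, 2.1, 0.9, 2. ]))
post [[ 557.4 -125.    75. ]]
tray (array([537.9, 114.1]), np.float64(5.462111614764949), array([1. , 1.4, 1.2, 1. ]))
holder (array([511.5, 334.8]), np.float64(5.5937090289952724), array([1.1, 0.8, 1.7, 0.8]))
scraper (array([ 491.2, -308.9]), np.float64(-13.868960622794427), array([10.9,  2.2,  3.8,  1.7,  3.5,  2.1]))
69.90887051811607 -4.570101619200749
```

```bash
python3 -m creep '{"dp": [[14,-38,0],[28,-76,0],[42,-114,0],[56,-152,0],[70,-190,0]], "roll": [4,8,12,16,18.5]}' 0
python3 -m creep '{"dp": [[14,-38,0],[28,-76,0],[42,-114,0],[56,-152,0],[70,-190,0]], "roll": [0,0,0,0,0]}'
python3 -m creep '{"dp": [[14,-38,0],[28,-76,0],[42,-114,0],[56,-152,0],[70,-190,0]], "roll": [0,0,0,0,0]}'
python3 -m creep '{"dp": [[14,-38,0],[28,-76,0],[42,-114,0],[56,-152,0],[70,-190,0]], "roll": [0,0,0,0,0]}'
python3 -m creep '{"dp": [[14,-24,0],[28,-48,0],[28,-48,0],[28,-48,0],[28,-48,0]], "roll": [0,0,0,0,0]}'
python3 -c "
from h import *
snap('wrist','w1')
s=monitor.state();print(s['clock'],s['position'],np.degrees(np.arctan2(s['ee_rot'][1][1],s['ee_rot'][0][1])),np.degrees(s['joint_pos']).round())"
```

```text
clock: 0.57
position: [319.4, 488.9, 218.4]
ee_rot: [[-1.0, 0.024, 0.0], [0.024, 1.0, -0.0], [-0.0, -0.0, -1.0]]
force: [1.3, 0.7, 0.5]
opening: 1.001
gripper_force: 0.0
clock: 0.98
position: [389.4, 298.9, 218.6]
ee_rot: [[-1.0, 0.028, 0.0], [0.028, 1.0, -0.0], [-0.0, -0.0, -1.0]]
force: [1.5, 0.3, -0.4]
opening: 0.998
gripper_force: 0.0
clock: 1.4
position: [459.4, 108.9, 218.7]
ee_rot: [[-1.0, 0.028, 0.0], [0.028, 1.0, 0.0], [-0.0, 0.0, -1.0]]
force: [1.9, 0.4, -0.1]
opening: 1.001
gripper_force: 0.0
clock: 1.82
position: [529.4, -81.2, 218.7]
ee_rot: [[-1.0, 0.028, 0.0], [0.028, 1.0, 0.0], [-0.0, 0.0, -1.0]]
force: [0.6, 0.7, -0.7]
opening: 0.999
gripper_force: 0.0
clock: 2.23
position: [556.6, -126.4, 218.3]
ee_rot: [[-1.0, 0.028, -0.001], [0.028, 1.0, 0.001], [0.001, 0.001, -1.0]]
force: [-0.4, 0.4, -0.8]
opening: 0.999
gripper_force: 0.0
2.2833 [ 556.52741188 -125.8786552   218.40447458] 88.47597574276818 [  7.  24.   1. 112.  -0.  44.  96.]
```

View pics/w1.png

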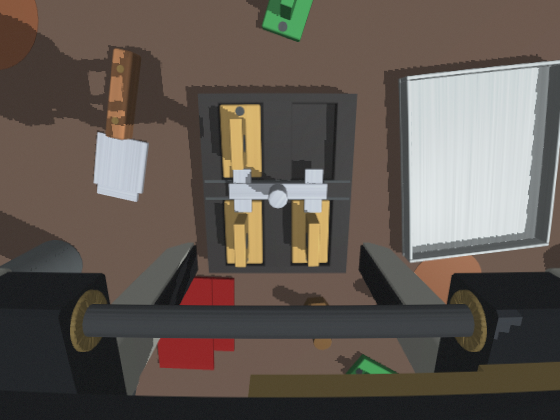

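The wrist view shows the mould at (198,95)-(346,273) with three castings and its lone empty cavity at (315,140). The post top is at (278,199), the scraper is at (120,130) and the tray is on the right. I'll enlarge it for the details.

```bash
python3 -c "
from h import *
crop('w1',190,85,360,280,3,'c3')
im=cv2.imread('pics/w1.png')
"
```

```text
(no output)
```

View pics/c3.png

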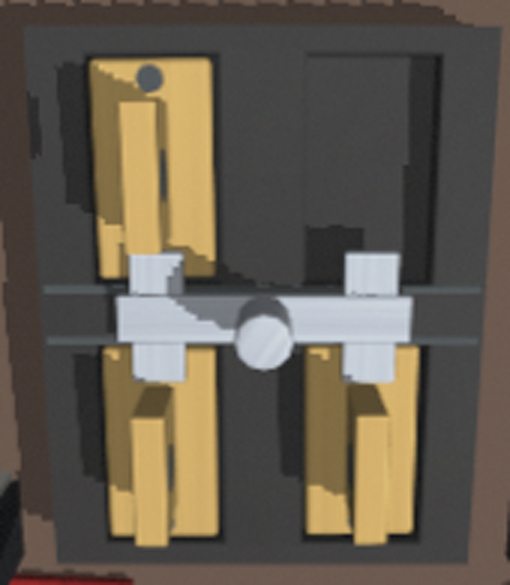

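Run:
```python
from h import *
np.set_printoptions(precision=1,suppress=True)
c=lambda p:np.array(p)/3+[190,85]-.5+.5/3
W=p2w('w1',c([(25,27),(501,27),(470,563),(58,563)]),30)
o,a,r=fit([(-105,-85),(-105,85),(105,85),(105,-85)],W);print('mould',o,a,r)
print('post',p2w('w1',c([(264,342)]),75))
for q in ([(132,418),(166,418),(168,545),(137,545)],[(355,418),(387,418),(386,543),(354,543)],[(121,101),(157,101),(162,252),(127,252)]):
    P=p2w('w1',c(q),68); print(P[:,:2].ravel(),P.mean(0)[:2])
th=np.radians(a);R=np.array([[np.cos(th),-np.sin(th)],[np.sin(th),np.cos(th)]])
for m in [(-53,-40),(53,-40),(53,40)]: print(m,o+R@np.array(m))
w=lambda p:p
print('tray',p2w('w1',[(401,77),(558,63),(547,245),(410,262)],25))
print('scr',p2w('w1',[(98,136),(95,187),(148,143),(137,200)],5),p2w('w1',[(112,49),(132,50)],26))
```

```text
mould [ 556.9 -126.1] -1.6241371235802444 [0.1 0.3 0.5 0.4]
post [[ 556.6 -126.    75. ]]
[ 584.5 -173.4  584.9 -161.4  634.  -163.5  633.7 -174.9] [ 609.3 -168.3]
[586.9 -94.7 587.2 -83.4 635.6 -83.4 635.2 -95.2] [611.2 -89.2]
[ 476.7 -169.9  477.1 -158.3  526.1 -159.4  525.8 -171.2] [ 501.4 -164.7]
(-53, -40) [ 502.8 -164.6]
(53, -40) [ 608.8 -167.6]
(53, 40) [611.1 -87.6]
tray [[437.9  10.3  25. ]
 [424.2 185.8  25. ]
 [639.1 214.6  25. ]
 [655.6  37.7  25. ]]
scr [[ 490.3 -338.5    5. ]
 [ 551.9 -353.3    5. ]
 [ 500.8 -278.9    5. ]
 [ 570.1 -302.5    5. ]] [[ 400.4 -296.5   26. ]
 [ 402.5 -275.2   26. ]]
```

```bash
python3 -m creep '{"dp": [[0,0,-35],[0,0,-70],[0,0,-105],[0,0,-140],[0,0,-172]], "roll": [0,0,0,0,0]}' 0.3
python3 -m creep '{"dp": [[0,0,0],[0,0,0],[0,0,0],[0,0,0],[0,0,0]], "roll": [0,0,0,0,0]}' 1
python3 -m creep '{"dp": [[0,1,0],[0,2,0],[0,3,0],[0,4,0],[0,5,0]], "roll": [0,0,0,0,0]}'
```

```text
clock: 2.7
position: [556.7, -125.3, 45.4]
ee_rot: [[-1.0, 0.026, 0.0], [0.026, 1.0, 0.001], [-0.0, 0.001, -1.0]]
force: [0.4, -0.2, 0.3]
opening: 0.715
gripper_force: 0.0
clock: 3.12
position: [558.3, -127.2, 48.8]
ee_rot: [[-1.0, 0.028, 0.003], [0.028, 1.0, -0.0], [-0.003, -0.0, -1.0]]
force: [0.4, -0.5, 0.9]
opening: 0.392
gripper_force: 0.0
clock: 3.53
position: [557.8, -123.1, 47.6]
ee_rot: [[-1.0, 0.029, 0.002], [0.029, 1.0, -0.001], [-0.002, -0.001, -1.0]]
force: [-0.3, -2.0, 8.3]
opening: 0.207
gripper_force: 30.0
```

```bash
python3 -m creep '{"dp": [[0,1,0],[0,2,0],[0,3,0],[0,4,0],[0,5,0]], "roll": [0,0,0,0,0]}'
```

```text
clock: 3.95
position: [557.9, -118.1, 47.6]
ee_rot: [[-1.0, 0.029, 0.002], [0.029, 1.0, -0.001], [-0.002, -0.001, -1.0]]
force: [-0.6, -2.3, 9.0]
opening: 0.21
gripper_force: 30.0
```

```bash
python3 -m creep '{"dp": [[0.2,7,0],[0.4,14,0],[0.6,21,0],[0.8,28,0],[0.9,33,0]], "roll": [0,0,0,0,0]}' 
python3 -m creep '{"dp": [[0,1,0],[0,2,0],[0,3,0],[0,3,0],[0,3,0]], "roll": [0,0,0,0,0]}'
```

```text
clock: 4.37
position: [558.8, -84.3, 47.2]
ee_rot: [[-1.0, 0.028, 0.002], [0.028, 1.0, -0.001], [-0.002, -0.001, -1.0]]
force: [1.7, -3.8, 8.7]
opening: 0.21
gripper_force: 30.0
clock: 4.78
position: [558.9, -82.5, 47.2]
ee_rot: [[-1.0, 0.029, 0.002], [0.029, 1.0, -0.001], [-0.002, -0.001, -1.0]]
force: [0.8, -6.7, 6.4]
opening: 0.207
gripper_force: 30.0
```

```bash
python3 -m creep '{"dp": [[0,0,0],[0,0,0],[0,0,5],[0,0,35],[0,0,63]], "roll": [0,0,0,0,0]}' 0.5
python3 -m creep '{"dp": [[13,-21,0],[25,-43,0],[38,-64,0],[50,-85,0],[50,-85,0]], "roll": [0,0,0,0,0]}' 
python3 -c "
from h import *
snap('wrist','w2'); crop('w2',150,60,430,260,2.8,'c4')"
```

```text
clock: 5.2
position: [556.8, -80.3, 109.4]
ee_rot: [[-1.0, 0.027, -0.004], [0.027, 1.0, 0.001], [0.004, 0.001, -1.0]]
force: [1.1, 0.0, 0.8]
opening: 0.485
gripper_force: 0.0
clock: 5.62
position: [609.8, -170.6, 110.0]
ee_rot: [[-0.999, 0.032, 0.002], [0.032, 0.999, -0.002], [-0.002, -0.002, -1.0]]
force: [0.3, -0.5, -0.7]
opening: 0.498
gripper_force: 0.0
```

View pics/w2.png

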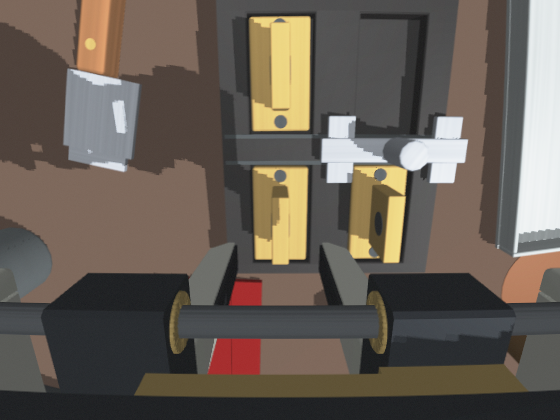

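The keeper now sits fully right, with the post at (413,154), and all flanges are clear of the tongues. The three castings are at (280,75), (280,215) and (380,215). I'll take the first one.

```bash
python3 -m creep '{"dp": [[0.8,-1.4,0],[0.8,-1.4,-25],[0.8,-1.4,-50],[0.8,-1.4,-65],[0.8,-1.4,-71.6]], "roll": [0,0,0,0,0]}' 
python3 -m creep '{"dp": [[0,0,0],[0,0,0],[0,0,0],[0,0,0],[0,0,0]], "roll": [0,0,0,0,0]}' 1
python3 -m creep '{"dp": [[0,0,0],[0,0,5],[0,0,20],[0,0,45],[0,0,70]], "roll": [0,0,0,0,0]}'
```

```text
clock: 6.08
position: [607.2, -165.4, 35.9]
ee_rot: [[-1.0, 0.026, -0.004], [0.026, 1.0, 0.002], [0.004, 0.001, -1.0]]
force: [0.5, 0.3, -0.8]
opening: 0.499
gripper_force: 0.0
clock: 6.5
position: [609.3, -167.6, 39.1]
ee_rot: [[-1.0, 0.028, 0.002], [0.028, 1.0, -0.0], [-0.002, -0.0, -1.0]]
force: [-0.3, 0.3, -0.5]
opening: 0.192
gripper_force: 0.0
clock: 6.92
position: [607.6, -167.2, 108.0]
ee_rot: [[-1.0, 0.028, -0.003], [0.028, 1.0, 0.001], [0.003, 0.001, -1.0]]
force: [1.0, 0.2, -3.1]
opening: 0.126
gripper_force: 30.0
```

```bash
python3 -m creep '{"dp": [[-3,38,0],[-6,76,0],[-9,114,0],[-12,152,0],[-14,190,0]], "roll": [0,0,2,5,7]}' 
python3 -m creep '{"dp": [[-2.5,38,0],[-5,76,0],[-6.4,110,0],[-7.4,130,0],[-7.4,135.5,0]], "roll": [0,0,0,0,0]}' 
python3 -m creep '{"dp": [[0,0,0],[0,0,-20],[0,0,-45],[0,0,-65],[0,0,-75]], "roll": [0,0,0,0,0]}' 
python3 -m creep '{"dp": [[0,0,-1],[0,0,-2],[0,0,-3],[0,0,-4],[0,0,-5]], "roll": [0,0,0,0,0]}'
```

```text
clock: 7.33
position: [593.7, 24.1, 108.2]
ee_rot: [[-0.995, -0.096, -0.001], [-0.096, 0.995, 0.0], [0.001, 0.0, -1.0]]
force: [0.1, -0.7, -3.6]
opening: 0.127
gripper_force: 30.0
clock: 7.75
position: [586.2, 163.7, 108.0]
ee_rot: [[-0.995, -0.1, -0.001], [-0.1, 0.995, 0.002], [0.001, 0.003, -1.0]]
force: [-0.8, -0.4, -4.6]
opening: 0.129
gripper_force: 30.0
clock: 8.17
position: [586.4, 155.4, 31.0]
ee_rot: [[-0.996, -0.092, -0.003], [-0.092, 0.996, -0.002], [0.003, -0.002, -1.0]]
force: [-0.2, 0.0, -4.5]
opening: 0.129
gripper_force: 30.0
clock: 8.58
position: [588.1, 158.0, 29.0]
ee_rot: [[-0.996, -0.094, 0.002], [-0.094, 0.996, 0.001], [-0.002, 0.0, -1.0]]
force: [-0.0, 0.2, -4.5]
opening: 0.128
gripper_force: 30.0
```

Nothing touches yet, so I'll lower gently and watch the force.

```bash
python3 -m creep '{"dp": [[0,0,0],[0,0,-0.5],[0,0,-1],[0,0,-1.5],[0,0,-2]], "roll": [0,0,0,0,0]}'
python3 -m creep '{"dp": [[0,0,0],[0,0,-0.5],[0,0,-1],[0,0,-1.5],[0,0,-2]], "roll": [0,0,0,0,0]}'
```

```text
clock: 9.0
position: [587.5, 158.1, 26.9]
ee_rot: [[-0.996, -0.094, 0.0], [-0.094, 0.996, 0.0], [-0.0, 0.0, -1.0]]
force: [-4.3, -0.9, 14.2]
opening: 0.124
gripper_force: 30.0
clock: 9.42
position: [587.5, 158.0, 26.8]
ee_rot: [[-0.996, -0.094, 0.001], [-0.094, 0.996, 0.001], [-0.001, 0.0, -1.0]]
force: [-9.7, -2.0, 35.5]
opening: 0.127
gripper_force: 30.0
```

```bash
python3 -m creep '{"dp": [[0,0,1],[0,0,2],[0,0,2],[0,0,20],[0,0,50]], "roll": [0,0,0,0,0]}' 0.55
python3 -m creep '{"dp": [[0,0,35],[4,-38,35],[8,-76,35],[12,-114,35],[16,-152,35]], "roll": [0,0,0,-3,-7]}'
python3 -m creep '{"dp": [[4,-40,0],[7.7,-80,0],[7.7,-94,0],[7.7,-94,0],[7.7,-94,0]], "roll": [0,0,0,0,0]}'
python3 -c "
from h import *
snap('top','t2');snap('wrist','w3');crop('t2',195,185,345,270,5.3,'c5')"
```

```text
clock: 9.83
position: [585.8, 157.6, 71.8]
ee_rot: [[-0.996, -0.094, -0.005], [-0.094, 0.996, -0.002], [0.005, -0.001, -1.0]]
force: [0.6, 0.1, 0.2]
opening: 0.425
gripper_force: 0.0
clock: 10.25
position: [603.7, 4.4, 109.3]
ee_rot: [[-1.0, 0.029, 0.001], [0.029, 1.0, 0.0], [-0.001, 0.0, -1.0]]
force: [0.9, -0.1, -0.6]
opening: 0.45
gripper_force: 0.0
clock: 10.67
position: [611.0, -88.6, 108.7]
ee_rot: [[-1.0, 0.03, -0.0], [0.03, 1.0, 0.0], [0.0, 0.0, -1.0]]
force: [0.6, 0.3, 0.3]
opening: 0.447
gripper_force: 0.0
```

View pics/w3.png

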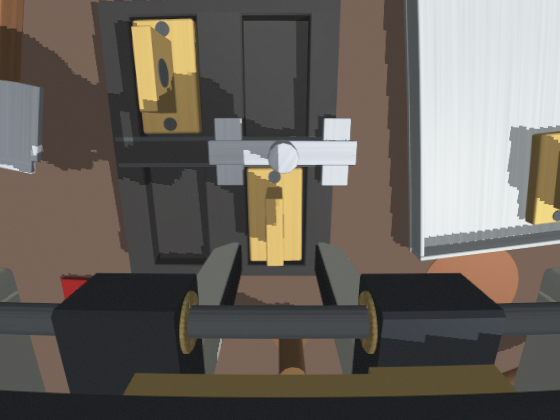

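The first casting stands in the tray at the right edge, (545,180), and the next rib is centred between the fingers at (275,230). I'll take it.

```bash
python3 -m creep '{"dp": [[0,0,-25],[0,0,-50],[0,0,-65],[0,0,-71],[0,0,-71]], "roll": [0,0,0,0,0]}' 
python3 -m creep '{"dp": [[0,0,0],[0,0,0],[0,0,0],[0,0,0],[0,0,0]], "roll": [0,0,0,0,0]}' 1
python3 -m creep '{"dp": [[0,0,0],[0,0,0],[0,0,15],[0,0,40],[0,0,70]], "roll": [0,0,0,0,0]}' 
python3 -m creep '{"dp": [[-4,38,0],[-8,76,0],[-11,114,0],[-14,140,0],[-16,166,0]], "roll": [0,0,2,5,7]}' 
python3 -m creep '{"dp": [[0,0.4,0],[0,0.4,-20],[0,0.4,-45],[0,0.4,-65],[0,0.4,-77]], "roll": [0,0,0,0,0]}' 
python3 -m creep '{"dp": [[0,0,-1],[0,0,-2],[0,0,-3],[0,0,-4],[0,0,-4]], "roll": [0,0,0,0,0]}'
```

```text
clock: 11.18
position: [610.5, -85.9, 36.6]
ee_rot: [[-1.0, 0.025, -0.002], [0.025, 1.0, 0.001], [0.003, 0.001, -1.0]]
force: [-0.4, -1.0, 0.1]
opening: 0.45
gripper_force: 0.0
clock: 11.6
position: [611.5, -88.3, 38.8]
ee_rot: [[-1.0, 0.028, 0.001], [0.028, 1.0, -0.0], [-0.001, -0.0, -1.0]]
force: [-1.1, -4.2, 2.4]
opening: 0.138
gripper_force: 1.8
clock: 12.02
position: [609.5, -87.8, 106.9]
ee_rot: [[-1.0, 0.028, -0.004], [0.028, 1.0, 0.0], [0.004, 0.0, -1.0]]
force: [0.3, -0.2, -4.1]
opening: 0.126
gripper_force: 30.0
clock: 12.43
position: [594.0, 80.2, 107.7]
ee_rot: [[-0.995, -0.098, -0.001], [-0.098, 0.995, 0.0], [0.001, 0.0, -1.0]]
force: [-0.6, -0.9, -5.0]
opening: 0.124
gripper_force: 30.0
clock: 12.85
position: [593.8, 78.1, 28.8]
ee_rot: [[-0.996, -0.094, -0.003], [-0.094, 0.996, -0.0], [0.003, -0.0, -1.0]]
force: [-0.0, -0.3, -4.5]
opening: 0.128
gripper_force: 30.0
clock: 13.27
position: [595.6, 78.4, 27.8]
ee_rot: [[-0.996, -0.094, 0.001], [-0.094, 0.996, 0.0], [-0.001, 0.0, -1.0]]
force: [-0.6, -0.1, -3.5]
opening: 0.127
gripper_force: 30.0
```

```bash
python3 -m creep '{"dp": [[0,0,-0.5],[0,0,-1],[0,0,-1],[0,0,-1],[0,0,-1]], "roll": [0,0,0,0,0]}'
python3 -m creep '{"dp": [[0,0,0],[0,0,0],[0,0,1],[0,0,20],[0,0,50]], "roll": [0,0,0,0,0]}' 0.55
python3 -m creep '{"dp": [[0,0,33],[-14,-36,33],[-28,-72,33],[-42,-108,33],[-56,-144,33]], "roll": [0,0,0,-3,-7]}'
python3 -m creep '{"dp": [[-14,-36,0],[-28,-72,0],[-37,-99,0],[-37,-99,0],[-37,-99,0]], "roll": [0,0,0,0,0]}'
python3 -c "
from h import *
snap('wrist','w4')"
```

```text
clock: 13.68
position: [595.5, 78.4, 26.8]
ee_rot: [[-0.996, -0.094, 0.001], [-0.094, 0.996, 0.0], [-0.001, 0.0, -1.0]]
force: [-1.3, -0.7, 6.0]
opening: 0.123
gripper_force: 30.0
clock: 14.1
position: [593.5, 78.2, 74.1]
ee_rot: [[-0.996, -0.094, -0.005], [-0.094, 0.996, -0.001], [0.005, -0.001, -1.0]]
force: [0.6, 0.6, 0.2]
opening: 0.423
gripper_force: 0.0
clock: 14.52
position: [538.5, -66.9, 109.4]
ee_rot: [[-1.0, 0.029, 0.001], [0.029, 1.0, -0.0], [-0.001, 0.0, -1.0]]
force: [0.7, -0.5, -0.1]
opening: 0.453
gripper_force: 0.0
clock: 14.93
position: [501.6, -166.5, 109.2]
ee_rot: [[-0.999, 0.032, 0.0], [0.032, 0.999, -0.0], [-0.0, -0.0, -1.0]]
force: [0.9, 0.9, -0.0]
opening: 0.448
gripper_force: 0.0
```

View pics/w4.png

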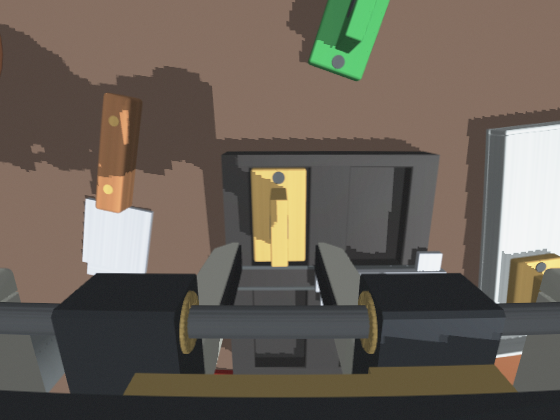

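The last casting's rib is centred between the fingers at (280,220). The scraper is at (118,190).

```bash
python3 -m creep '{"dp": [[0,0,-25],[0,0,-50],[0,0,-65],[0,0,-70],[0,0,-70]], "roll": [0,0,0,0,0]}' 
python3 -m creep '{"dp": [[0,0,0],[0,0,0],[0,0,0],[0,0,0],[0,0,0]], "roll": [0,0,0,0,0]}' 1
python3 -m creep '{"dp": [[0,0,0],[0,0,0],[0,0,15],[0,0,40],[0,0,70]], "roll": [0,0,0,0,0]}' 
python3 -m creep '{"dp": [[-2,38,0],[-4,76,0],[-6,114,0],[-9,152,0],[-12,190,0]], "roll": [0,0,2,5,7]}' 
python3 -m creep '{"dp": [[-0.5,30,0],[-0.5,43,0],[-0.5,43,-20],[-0.5,43,-45],[-0.5,43,-65]], "roll": [0,0,0,0,0]}' 
python3 -m creep '{"dp": [[0,0,-10],[0,0,-13],[0,0,-15],[0,0,-16],[0,0,-17]], "roll": [0,0,0,0,0]}'
```

```text
clock: 15.4
position: [502.1, -162.9, 37.9]
ee_rot: [[-1.0, 0.025, -0.002], [0.025, 1.0, 0.001], [0.002, 0.001, -1.0]]
force: [-0.0, 0.0, 0.4]
opening: 0.447
gripper_force: 0.0
clock: 15.82
position: [502.5, -164.9, 39.7]
ee_rot: [[-1.0, 0.028, 0.001], [0.028, 1.0, -0.0], [-0.001, -0.0, -1.0]]
force: [-0.7, -2.7, 1.3]
opening: 0.144
gripper_force: 1.5
clock: 16.23
position: [500.8, -164.2, 108.4]
ee_rot: [[-1.0, 0.028, -0.004], [0.028, 1.0, 0.001], [0.004, 0.001, -1.0]]
force: [0.4, -0.5, -3.1]
opening: 0.127
gripper_force: 30.0
clock: 16.65
position: [489.4, 26.9, 109.0]
ee_rot: [[-0.995, -0.096, -0.0], [-0.096, 0.995, 0.0], [0.0, 0.0, -1.0]]
force: [0.2, 0.3, -4.6]
opening: 0.128
gripper_force: 30.0
clock: 17.07
position: [489.4, 69.0, 43.1]
ee_rot: [[-0.995, -0.095, 0.0], [-0.095, 0.995, 0.0], [-0.0, 0.0, -1.0]]
force: [0.7, 0.2, -4.6]
opening: 0.131
gripper_force: 30.0
clock: 17.48
position: [490.1, 68.3, 27.7]
ee_rot: [[-0.996, -0.094, 0.001], [-0.094, 0.996, 0.0], [-0.001, 0.0, -1.0]]
force: [0.2, 0.4, -3.3]
opening: 0.124
gripper_force: 30.0
```

```bash
python3 -m creep '{"dp": [[0,0,-0.5],[0,0,-1],[0,0,-1.2],[0,0,-1.2],[0,0,-1.2]], "roll": [0,0,0,0,0]}'
python3 -m creep '{"dp": [[0,0,0],[0,0,0],[0,0,1],[0,0,20],[0,0,50]], "roll": [0,0,0,0,0]}' 0.55
python3 -m creep '{"dp": [[0,0,35],[17,-37,35],[34,-74,35],[51,-111,35],[68,-149,35]], "roll": [0,0,0,-3,-7]}'
python3 -m creep '{"dp": [[0,0,0],[0,0,0],[0,0,0],[0,0,0],[0,0,0]], "roll": [0,0,0,0,0]}'
python3 -c "
from h import *
snap('wrist','w5');snap('top','t3'); a=cv2.imread('pics/w5.png');b=cv2.imread('pics/t3.png')[185:285,195:345]
o=np.zeros((600,560,3),np.uint8); o[:250]=a[:250]; b=cv2.resize(b,(510,340),interpolation=cv2.INTER_CUBIC);o[255:595,:510]=b;cv2.imwrite('pics/c6.png',o)"
```

```text
clock: 17.9
position: [490.2, 68.3, 27.6]
ee_rot: [[-0.996, -0.094, 0.002], [-0.094, 0.996, 0.0], [-0.002, 0.0, -1.0]]
force: [-2.6, -0.6, 14.6]
opening: 0.128
gripper_force: 30.0
clock: 18.32
position: [488.5, 68.2, 74.7]
ee_rot: [[-0.996, -0.094, -0.004], [-0.094, 0.996, -0.001], [0.004, -0.0, -1.0]]
force: [0.9, -0.2, -0.1]
opening: 0.425
gripper_force: 0.0
clock: 18.73
position: [558.5, -82.1, 111.7]
ee_rot: [[-1.0, 0.029, 0.001], [0.029, 1.0, 0.0], [-0.001, 0.0, -1.0]]
force: [0.5, 0.6, -0.7]
opening: 0.449
gripper_force: 0.0
clock: 19.15
position: [557.2, -79.0, 110.8]
ee_rot: [[-1.0, 0.025, -0.0], [0.025, 1.0, 0.001], [0.0, 0.001, -1.0]]
force: [0.4, 0.4, -0.0]
opening: 0.449
gripper_force: 0.0
```

View pics/c6.png

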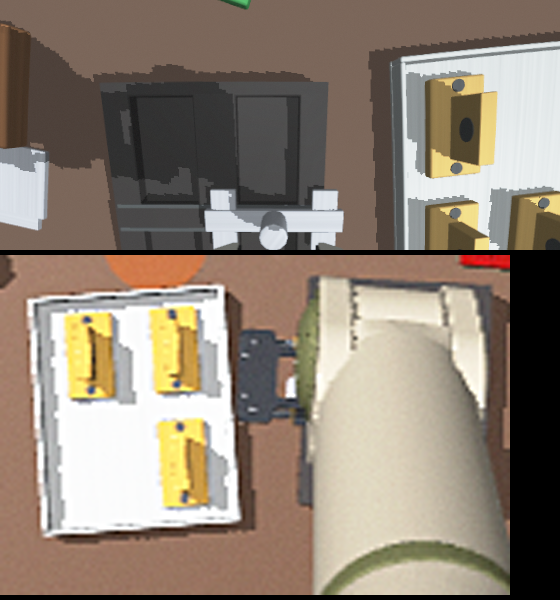

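All three castings stand flat in the tray (lower inset: (90,355), (177,350), (183,463)), and the open post is at (273,230). I'll close the keeper.

```bash
python3 -m creep '{"dp": [[0,0,-20],[0,0,-40],[0,0,-58],[0,0,-64],[0,0,-64]], "roll": [0,0,0,0,0]}' 
python3 -m creep '{"dp": [[0,0,0],[0,0,0],[0,0,0],[0,0,0],[0,0,0]], "roll": [0,0,0,0,0]}' 1
python3 -m creep '{"dp": [[0,0,0],[0,-3,0],[0,-7,0],[-0.2,-12,0],[-0.5,-18,0]], "roll": [0,0,0,0,0]}' 
python3 -m creep '{"dp": [[-0.2,-6,0],[-0.4,-12,0],[-0.5,-18,0],[-0.6,-22,0],[-0.7,-25,0]], "roll": [0,0,0,0,0]}' 
python3 -m creep '{"dp": [[0,-1,0],[0,-2,0],[0,-3,0],[0,-3,0],[0,-3,0]], "roll": [0,0,0,0,0]}'
```

```text
clock: 19.67
position: [556.7, -79.9, 45.6]
ee_rot: [[-1.0, 0.027, -0.003], [0.027, 1.0, 0.0], [0.003, 0.0, -1.0]]
force: [-0.0, 0.2, 0.6]
opening: 0.451
gripper_force: 0.0
clock: 20.08
position: [558.2, -82.5, 47.8]
ee_rot: [[-1.0, 0.029, 0.002], [0.029, 1.0, -0.002], [-0.002, -0.002, -1.0]]
force: [-0.4, -5.2, 1.6]
opening: 0.207
gripper_force: 30.0
clock: 20.5
position: [557.7, -97.4, 47.8]
ee_rot: [[-1.0, 0.026, 0.001], [0.026, 1.0, 0.001], [-0.001, 0.001, -1.0]]
force: [-0.2, 4.0, 6.4]
opening: 0.208
gripper_force: 30.0
clock: 20.92
position: [557.0, -123.2, 47.7]
ee_rot: [[-1.0, 0.027, 0.001], [0.027, 1.0, 0.001], [-0.001, 0.001, -1.0]]
force: [-1.0, 3.5, 6.8]
opening: 0.21
gripper_force: 30.0
clock: 21.33
position: [556.9, -126.2, 47.8]
ee_rot: [[-1.0, 0.027, 0.001], [0.027, 1.0, 0.001], [-0.001, 0.001, -1.0]]
force: [0.1, 2.3, 6.8]
opening: 0.205
gripper_force: 30.0
```

```bash
python3 -m creep '{"dp": [[0,-0.5,0],[0,-1,0],[0,-1.5,0],[0,-1.5,0],[0,-1.5,0]], "roll": [0,0,0,0,0]}' 
python3 -m creep '{"dp": [[0,0.5,0],[0,0.5,0],[0,0.5,10],[0,0.5,40],[0,0.5,75]], "roll": [0,0,0,0,0]}' 0.5
python3 -m creep '{"dp": [[-20,-30,20],[-40,-60,40],[-60,-90,60],[-80,-120,80],[-100,-150,90]], "roll": [0,0,0,0,0]}'
python3 -m creep '{"dp": [[0,0,0],[0,0,0],[0,0,0],[0,0,0],[0,0,0]], "roll": [0,0,0,0,0]}'
python3 -c "
from h import *
snap('wrist','w6');print(monitor.state()['position'])"
```

```text
clock: 21.75
position: [556.8, -127.5, 47.7]
ee_rot: [[-1.0, 0.027, 0.001], [0.027, 1.0, 0.001], [-0.001, 0.001, -1.0]]
force: [-0.3, 3.5, 6.5]
opening: 0.207
gripper_force: 30.0
clock: 22.17
position: [555.1, -127.6, 121.6]
ee_rot: [[-1.0, 0.028, -0.004], [0.028, 1.0, 0.001], [0.004, 0.0, -1.0]]
force: [0.4, 0.2, 0.1]
opening: 0.485
gripper_force: 0.0
clock: 22.58
position: [455.8, -279.4, 214.9]
ee_rot: [[-1.0, 0.028, 0.003], [0.028, 1.0, -0.001], [-0.003, -0.001, -1.0]]
force: [0.1, -0.5, 0.2]
opening: 0.5
gripper_force: 0.0
clock: 23.0
position: [457.1, -276.2, 211.4]
ee_rot: [[-1.0, 0.025, -0.001], [0.025, 1.0, 0.001], [0.001, 0.001, -1.0]]
force: [-0.1, -0.3, 0.1]
opening: 0.507
gripper_force: 0.0
[ 457.03074678 -276.35539334  211.36393799]
```

View pics/w6.png

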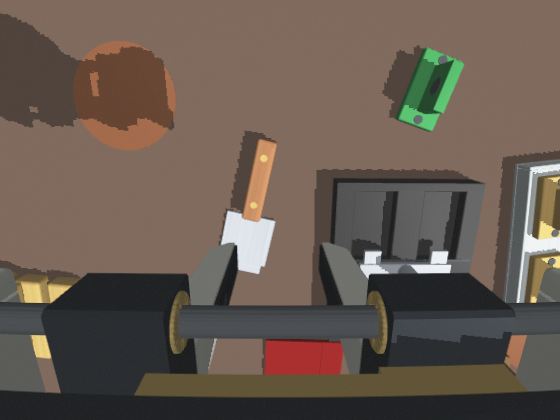

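The scraper lies with its handle from (267,141) to (252,220) and its blade down to (247,268). I'll measure the handle with a colour mask. The post region sits between the tongues at (373,257) and (438,257), which is symmetric, so the keeper is home.

Run:
```python
from h import *
np.set_printoptions(precision=1,suppress=True)
im=cv2.imread('pics/w6.png'); hsv=cv2.cvtColor(im,cv2.COLOR_BGR2HSV)
m=cv2.inRange(hsv,(5,130,100),(22,255,255)); r=np.zeros_like(m); r[125:235,235:285]=255; m&=r
m=cv2.morphologyEx(m,cv2.MORPH_CLOSE,np.ones((7,7)))
c=max(cv2.findContours(m,0,1)[0],key=cv2.contourArea); 
b=cv2.boxPoints(cv2.minAreaRect(c)); print(b, p2w('w6',b,26))
P=p2w('w6',b,26); P=P[np.argsort(P[:,0])]
e0=P[:2].mean(0);e1=P[2:].mean(0); d=e1-e0; print(e0,e1,np.linalg.norm(d),np.degrees(np.arctan2(d[1],d[0])))
b2=cv2.inRange(hsv,(0,0,140),(180,60,255)); r[:]=0; r[205:280,215:280]=255; b2&=r
c=max(cv2.findContours(b2,0,1)[0],key=cv2.contourArea); bb=cv2.boxPoints(cv2.minAreaRect(c)); print(p2w('w6',bb,5)[:,:2])
# keeper: tongue visible tops near (373,257),(438,257)
print('tongues',p2w('w6',[(373,250),(438,250)],37)[:,:2])
```

```text
[[255.3 156.3]
 [257.  156. ]
 [258.  161. ]
 [256.3 161.3]] [[ 418.5 -299.5   26. ]
 [ 418.2 -297.6   26. ]
 [ 423.7 -296.7   26. ]
 [ 424.1 -298.7   26. ]]
[ 418.3 -298.6   26. ] [ 423.9 -297.7   26. ] 5.630991528099445 8.85193037090191
[[ 558.8 -359.4]
 [ 485.4 -338.8]
 [ 500.5 -279.5]
 [ 575.4 -297.1]]
tongues [[ 529.8 -165.8]
 [ 532.3  -88. ]]
```

```bash
python3 -c "
from h import *
crop('w6',205,125,295,285,3.75,'c7')"
```

```text
(no output)
```

View pics/c7.png

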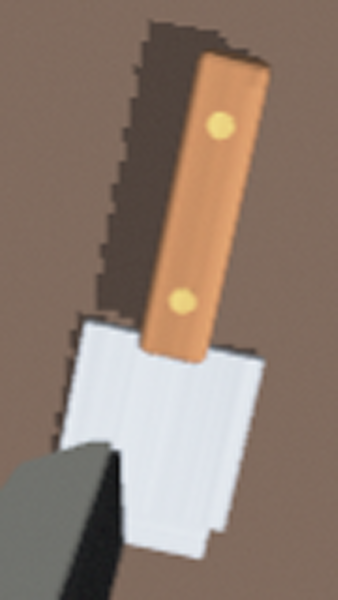

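Run:
```python
from h import *
np.set_printoptions(precision=1,suppress=True)
c=lambda p:np.array(p)/3.75+[205,125]-.5+.5/3.75
W=p2w('w6',c([(202,53),(269,68),(141,350),(207,362),(84,320),(263,358),(222,528),(202,557)]),[26]*4+[5]*4)
print(W)
print(fit([(-95,-11),(-95,11),(0,-11),(0,11),(0,-30),(0,30),(63,30),(75,25)],W))
print(fit([(-95,-11),(-95,11),(0,-11),(0,11)],W[:4]),fit([(0,-30),(0,30),(63,30),(75,25)],W[4:]))
```

```text
[[ 399.5 -295.1   26. ]
 [ 404.3 -275.7   26. ]
 [ 489.6 -318.1   26. ]
 [ 494.1 -297.7   26. ]
 [ 485.3 -338.8    5. ]
 [ 499.9 -280.5    5. ]
 [ 561.2 -296.5    5. ]
 [ 572.1 -303.9    5. ]]
(array([ 492.8, -309.1]), np.float64(-14.622554790907712), array([1.5, 1.4, 1.7, 1.7, 0.7, 0.6, 0.5, 0.4]))
(array([ 493. , -308.1]), np.float64(-13.969225798293984), array([1.5, 1.5, 1. , 1.6])) (array([ 492.8, -309.7]), np.float64(-14.323577116774045), array([0.1, 0.3, 0.3, 0.5]))
```

```bash
python3 -m creep '{"dp": [[2,-8,-35],[4,-16,-70],[5.3,-23.7,-105],[5.3,-23.7,-140],[5.3,-23.7,-170]], "roll": [-4,-8,-12.7,-12.7,-12.7]}' 
python3 -m creep '{"dp": [[0,0,-15],[0,0,-28],[0,0,-34],[0,0,-37],[0,0,-37.5]], "roll": [0,0,0,0,0]}' 
python3 -m creep '{"dp": [[0,0,0],[0,0,0],[0,0,0],[0,0,0],[0,0,0]], "roll": [0,0,0,0,0]}' 1
python3 -m creep '{"dp": [[0,0,0],[0,0,0],[0,0,0],[0,0,4],[0,0,10]], "roll": [0,0,0,0,0]}'
```

```text
clock: 23.47
position: [462.0, -300.6, 39.4]
ee_rot: [[-0.969, 0.246, -0.001], [0.246, 0.969, 0.0], [0.001, 0.0, -1.0]]
force: [0.6, 0.1, -0.4]
opening: 0.498
gripper_force: 0.0
clock: 23.88
position: [461.9, -300.8, 3.9]
ee_rot: [[-0.969, 0.246, -0.001], [0.246, 0.969, 0.0], [0.001, 0.0, -1.0]]
force: [-0.3, -0.3, 0.4]
opening: 0.5
gripper_force: 0.0
clock: 24.3
position: [462.0, -301.6, 5.0]
ee_rot: [[-0.969, 0.247, 0.001], [0.247, 0.969, -0.001], [-0.001, -0.0, -1.0]]
force: [-0.2, 0.3, 4.1]
opening: 0.233
gripper_force: 30.0
clock: 24.72
position: [461.3, -301.1, 14.3]
ee_rot: [[-0.969, 0.247, -0.001], [0.247, 0.969, 0.001], [0.001, 0.0, -1.0]]
force: [0.5, 0.3, -2.6]
opening: 0.236
gripper_force: 30.0
```

```bash
python3 -m creep '{"dp": [[0,0,35],[0,0,70],[0,0,105],[5,30,105],[10,60,105]], "roll": [0,0,0,0,0]}' 
python3 -m creep '{"dp": [[4,39,0],[8,78,0],[12,117,0],[16,156,0],[20,190,0]], "roll": [4,8,12,16,19.9]}' 
python3 -m creep '{"dp": [[4,39,0],[8,78,0],[12,117,0],[16,156,0],[20,190,0]], "roll": [0,0,0,0,0]}' 
python3 -m creep '{"dp": [[4,38,10],[8,76,20],[12,114,40],[20,150,60],[30,190,80]], "roll": [0,0,0,0,0]}' 
python3 -m creep '{"dp": [[0,5,5],[0,5,10],[0,5,10],[0,5,10],[0,5,10]], "roll": [0,0,0,0,0]}' 
python3 -c "
from h import *
snap('wrist','w7')"
```

```text
clock: 25.13
position: [472.4, -242.9, 122.0]
ee_rot: [[-0.968, 0.251, 0.005], [0.251, 0.968, -0.002], [-0.005, -0.001, -1.0]]
force: [0.4, 2.2, -1.5]
opening: 0.234
gripper_force: 30.0
clock: 25.55
position: [491.3, -48.8, 119.8]
ee_rot: [[-0.995, -0.102, -0.0], [-0.102, 0.995, 0.0], [-0.0, 0.0, -1.0]]
force: [0.1, -0.1, -2.3]
opening: 0.234
gripper_force: 30.0
clock: 25.97
position: [511.3, 141.4, 119.7]
ee_rot: [[-0.995, -0.099, -0.0], [-0.099, 0.995, 0.0], [-0.0, 0.0, -1.0]]
force: [0.4, -0.3, -2.6]
opening: 0.238
gripper_force: 30.0
clock: 26.38
position: [539.5, 325.1, 198.2]
ee_rot: [[-0.995, -0.098, -0.001], [-0.098, 0.995, -0.001], [0.001, -0.0, -1.0]]
force: [0.0, -0.2, -3.0]
opening: 0.236
gripper_force: 30.0
clock: 26.8
position: [540.1, 326.3, 206.1]
ee_rot: [[-0.995, -0.096, -0.001], [-0.096, 0.995, -0.002], [0.001, -0.001, -1.0]]
force: [-0.4, -0.7, -2.8]
opening: 0.231
gripper_force: 30.0
```

View pics/w7.png

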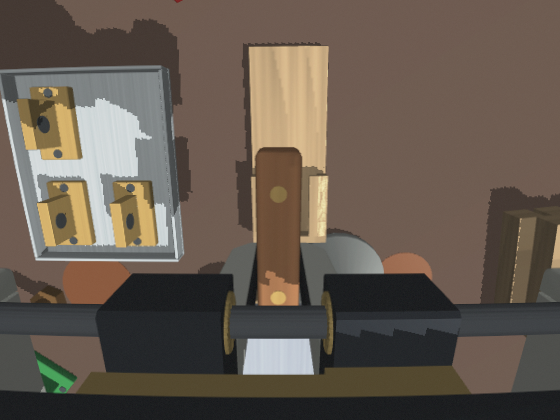

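The holder's apron back corners are at (250,47) and (327,46), and the rail mouths are at row 175 (right rail 310–327). The scraper handle is held straight, with its end at (258–299,150).

Run:
```python
from h import *
np.set_printoptions(precision=1,suppress=True)
s=monitor.state();p=np.array(s['position']);print(p,s['ee_rot'][0][1],s['joint_pos'])
W=p2w('w7',[(250,47),(327,46),(251,174),(328,174),(310,175),(327,243)],[12,12,30,30,30,30]);print(W[:,:2])
print(fit([(-125,-42),(-125,42),(10,-42),(10,42),(10,22),(88,42)],W))
# row-wise edges of the handle and apron (gradient sub-pixel)
im=cv2.imread('pics/w7.png'); g=cv2.GaussianBlur(im,(3,3),0).astype(float)
def edge(r,a,b):
    d=np.abs(np.diff(g[r-1:r+2,a:b].mean(0),axis=0)).sum(1); i=d.argmax(); w=d[max(i-2,0):i+3]; return a+.5+(np.arange(max(i-2,0),i+3)[:len(w)]*w).sum()/w.sum()
for nm,rows,(a,b),(c,d),z in [('apron',range(60,145,12),(240,262),(316,338),12),('handle',range(160,240,12),(248,268),(290,312),p[2]+21.5)]:
    L=p2w('w7',[(edge(r,a,b),r) for r in rows],z);R=p2w('w7',[(edge(r,c,d),r) for r in rows],z)
    fl=np.polyfit(L[:,0],L[:,1],1);fr=np.polyfit(R[:,0],R[:,1],1)
    print(nm,np.degrees(np.arctan([fl[0],fr[0]])),'width',(R-L)[:,1],'mid y at x=400,541.7',[(np.polyval(fl,x)+np.polyval(fr,x))/2 for x in(400,p[0])])
print('handle end',p2w('w7',[(258,151),(299,150)],p[2]+21.5))
```

```text
[540.2 326.5 206.1] -0.09566806568572407 [-0.7  0.5  0.1  1.8 -0.   0.8  1.1]
[[392.  283.3]
 [383.3 363.7]
 [523.3 295.5]
 [515.3 379.6]
 [518.3 360.1]
 [595.8 389.6]]
(array([511. , 337.1]), np.float64(6.197102844001054), array([1.7, 2. , 2.4, 1.2, 0.3, 2.2]))
apron [6.  6.2] width [83.2 83.4 83.7 83.2 83.8 83.5 83.3 84. ] mid y at x=400,541.7 [np.float64(324.43871468519285), np.float64(339.4334278821001)]
handle [ 6.3 12.3] width [22.8 23.  27.3 27.3 27.4 27.2 25.8] mid y at x=400,541.7 [np.float64(307.50537251178537), np.float64(330.5634435003201)]
handle end [[478.6 311.9 227.6]
 [476.4 330.5 227.6]]
```

```bash
python3 -m creep '{"dp": [[-33,0,0],[-66,0,-10],[-99,0,-25],[-120,0,-50],[-132.5,-1,-75]], "roll": [0.5,0.5,0.5,0.5,0.5]}' 
python3 -m creep '{"dp": [[0,0,-25],[0,0,-50],[0,0,-70],[0,0,-80],[0,0,-80]], "roll": [0,0,0,0,0]}' 
python3 -m creep '{"dp": [[0,0,0],[0,0,0],[0,0,0],[0,0,0],[0,0,0]], "roll": [0,0,0,0,0]}'
```

```text
clock: 27.27
position: [405.4, 326.7, 131.6]
ee_rot: [[-0.994, -0.107, -0.0], [-0.107, 0.994, 0.001], [0.0, 0.001, -1.0]]
force: [0.4, -0.0, -2.6]
opening: 0.231
gripper_force: 30.0
clock: 27.68
position: [407.3, 326.0, 49.8]
ee_rot: [[-0.994, -0.105, -0.003], [-0.105, 0.994, -0.003], [0.003, -0.002, -1.0]]
force: [-0.6, 0.4, -2.1]
opening: 0.236
gripper_force: 30.0
clock: 28.1
position: [408.3, 327.8, 52.6]
ee_rot: [[-0.994, -0.106, 0.001], [-0.106, 0.994, 0.001], [-0.001, 0.001, -1.0]]
force: [0.6, 0.4, -2.1]
opening: 0.235
gripper_force: 30.0
```

```bash
python3 -m creep '{"dp": [[0,-1.8,-8],[0,-1.8,-18],[0,-1.8,-26],[0,-1.8,-31],[0,-1.8,-33]], "roll": [0,0,0,0,0]}' 
python3 -m creep '{"dp": [[0,0,0],[0,0,0],[0,0,0],[0,0,0],[0,0,0]], "roll": [0,0,0,0,0]}'
```

```text
clock: 28.52
position: [407.4, 325.3, 17.3]
ee_rot: [[-0.994, -0.106, -0.001], [-0.106, 0.994, -0.001], [0.002, -0.001, -1.0]]
force: [-0.8, -0.3, -1.6]
opening: 0.232
gripper_force: 30.0
clock: 28.93
position: [408.1, 325.8, 19.0]
ee_rot: [[-0.994, -0.106, 0.0], [-0.106, 0.994, 0.0], [-0.001, 0.0, -1.0]]
force: [-0.6, -0.0, -2.4]
opening: 0.233
gripper_force: 30.0
```

```bash
python3 -m creep '{"dp": [[4,0.3,0],[8,0.7,0],[12,1.1,0],[16,1.5,0],[20,1.9,0]], "roll": [0,0,0,0,0]}' 
python3 -m creep '{"dp": [[3,0.3,0],[6,0.6,0],[9,1,0],[12,1.3,0],[15,1.6,0]], "roll": [0,0,0,0,0]}'
```

```text
clock: 29.35
position: [428.6, 327.7, 18.8]
ee_rot: [[-0.994, -0.106, 0.0], [-0.106, 0.994, 0.0], [-0.0, 0.0, -1.0]]
force: [1.0, 0.3, -2.1]
opening: 0.235
gripper_force: 30.0
clock: 29.77
position: [443.2, 329.2, 18.7]
ee_rot: [[-0.994, -0.106, -0.0], [-0.106, 0.994, -0.0], [0.0, -0.0, -1.0]]
force: [0.0, -0.5, -1.9]
opening: 0.233
gripper_force: 30.0
```

```bash
python3 -m creep '{"dp": [[4,0.4,0],[8,0.8,0],[12,1.2,0],[16,1.7,0],[20,2.1,0]], "roll": [0,0,0,0,0]}' 
python3 -m creep '{"dp": [[3,0.3,0],[6,0.6,0],[9,0.9,0],[12,1.2,0],[14,1.5,0]], "roll": [0,0,0,0,0]}'
```

```text
clock: 30.18
position: [463.4, 331.3, 18.7]
ee_rot: [[-0.994, -0.106, 0.0], [-0.106, 0.994, -0.0], [-0.0, -0.0, -1.0]]
force: [0.1, 0.4, -2.7]
opening: 0.233
gripper_force: 30.0
clock: 30.6
position: [477.4, 332.8, 18.7]
ee_rot: [[-0.994, -0.106, 0.0], [-0.106, 0.994, 0.0], [-0.0, 0.0, -1.0]]
force: [-0.8, 0.6, -2.5]
opening: 0.234
gripper_force: 30.0
```

```bash
python3 -m creep '{"dp": [[1,0.1,-0.5],[2,0.2,-1],[3,0.3,-1.5],[4,0.4,-1.5],[5,0.5,-1.5]], "roll": [0,0,0,0,0]}' 
python3 -m creep '{"dp": [[0.5,0,0],[1,0.1,0],[1.5,0.1,0],[2,0.2,0],[2.5,0.2,0]], "roll": [0,0,0,0,0]}' 
python3 -m creep '{"dp": [[0.5,0,0],[1,0.1,0],[1.5,0.1,0],[2,0.2,0],[2.5,0.2,0]], "roll": [0,0,0,0,0]}'
```

```text
clock: 31.02
position: [481.9, 333.3, 17.2]
ee_rot: [[-0.994, -0.106, -0.0], [-0.106, 0.994, -0.0], [0.0, -0.0, -1.0]]
force: [-0.2, -0.6, -3.5]
opening: 0.236
gripper_force: 30.0
clock: 31.43
position: [484.2, 333.4, 17.2]
ee_rot: [[-0.994, -0.106, -0.001], [-0.106, 0.994, -0.0], [0.001, -0.0, -1.0]]
force: [-1.8, -0.3, -2.0]
opening: 0.235
gripper_force: 30.0
clock: 31.85
position: [484.2, 333.2, 17.0]
ee_rot: [[-0.994, -0.107, -0.004], [-0.107, 0.994, -0.002], [0.004, -0.001, -1.0]]
force: [-10.0, -0.5, 4.3]
opening: 0.234
gripper_force: 30.0
```

```bash
python3 -m creep '{"dp": [[0,0,-0.5],[0,0,-0.7],[0,0,-0.7],[0,0,-0.7],[0,0,-0.7]], "roll": [0,0,0,0,0]}' 
python3 -m creep '{"dp": [[0,0,0],[0,0,0],[0,0,0],[0,0,0],[0,0,15]], "roll": [0,0,0,0,0]}' 0.5
python3 -m creep '{"dp": [[0,0,35],[0,0,70],[0,0,105],[0,0,140],[0,0,170]], "roll": [0,0,0,0,0]}' 
python3 -m creep '{"dp": [[10,0,0],[20,0,0],[40,0,0],[60,0,0],[60,0,0]], "roll": [0,0,0,0,0]}' 
python3 -m creep '{"dp": [[0,0,0],[0,0,0],[0,0,0],[0,0,0],[0,0,0]], "roll": [0,0,0,0,0]}' 
python3 -c "
from h import *
a=snap('wrist','w8')[:,:,::-1];b=snap('top','t4')[:,:,::-1]
o=np.zeros((600,800,3),np.uint8); o[:315,:420]=cv2.resize(a,(420,315),interpolation=cv2.INTER_AREA); o[:270,425:800]=cv2.resize(a[95:250,200:415],(375,270),interpolation=cv2.INTER_CUBIC)
q=b[180:280,135:395]; o[320:594,:712]=cv2.resize(q,(712,274),interpolation=cv2.INTER_CUBIC); cv2.imwrite('pics/c8.png',o)"
```

```text
clock: 32.27
position: [484.3, 333.2, 17.0]
ee_rot: [[-0.994, -0.107, -0.004], [-0.107, 0.994, -0.002], [0.004, -0.001, -1.0]]
force: [-9.9, -1.3, 10.6]
opening: 0.235
gripper_force: 30.0
clock: 32.68
position: [486.4, 333.1, 29.7]
ee_rot: [[-0.994, -0.106, -0.002], [-0.106, 0.994, -0.002], [0.002, -0.002, -1.0]]
force: [-0.2, -0.7, -0.6]
opening: 0.493
gripper_force: 0.0
clock: 33.1
position: [487.5, 333.7, 204.0]
ee_rot: [[-0.994, -0.106, 0.002], [-0.106, 0.994, 0.001], [-0.002, 0.001, -1.0]]
force: [0.3, 0.6, -0.6]
opening: 0.499
gripper_force: 0.0
clock: 33.52
position: [550.9, 332.4, 199.9]
ee_rot: [[-0.995, -0.103, 0.001], [-0.103, 0.995, -0.001], [-0.001, -0.001, -1.0]]
force: [-0.1, 0.5, 0.5]
opening: 0.501
gripper_force: 0.0
clock: 33.93
position: [546.4, 333.8, 201.5]
ee_rot: [[-0.994, -0.107, -0.0], [-0.107, 0.994, -0.0], [0.0, -0.0, -1.0]]
force: [-0.4, 0.7, 0.2]
opening: 0.502
gripper_force: 0.0
```

View pics/c8.png

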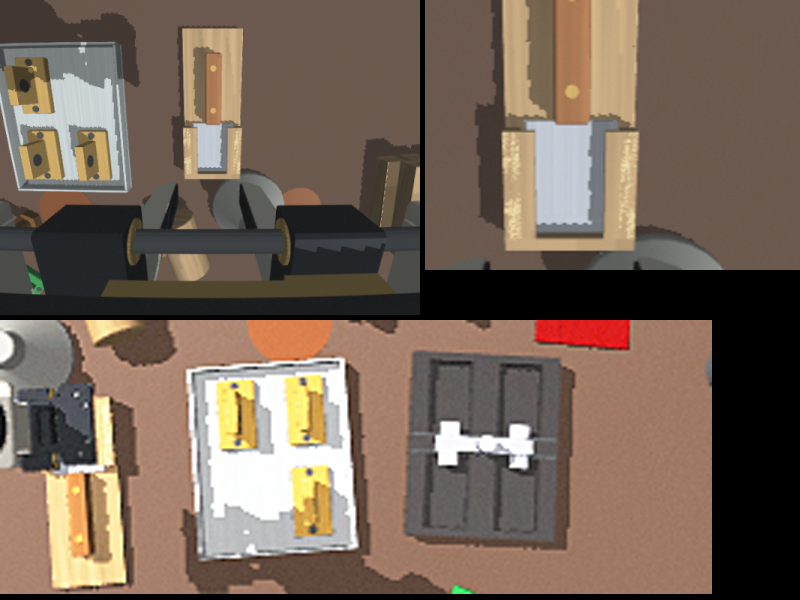

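The scraper blade sits under both lips at the back stop, and it is straight (handle at (573,100) over the apron's middle). The three castings stand in the tray, and the keeper is centred at (487,443), so it is home. I'm handing the job in.

```bash
python3 -c "
from rig import order
print(order.close_job())"
```

```text
the job is handed in; nothing more can be done
None
```

The job is handed in: all three castings stand in the cooling tray, the keeper is back at locked, and the scraper is fully home under the holder's lips; the hand-in call returned no verdict.

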